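# Tug-test the landing legs of a quadcopter

### The arm

A 6-joint arm with a two-finger parallel gripper is mounted at the origin on the work surface. World frame = base frame: x ahead of the robot, y to its left, z up, the work surface at z = 0. Lengths are in m, angles in degrees, forces in N, time in s.
With the tool pointing down it reaches from about 0.4 to 0.825 m from the base axis. Payload 7 kg.
Tool frame: the origin (TCP) lies midway between the tips of the shut fingers; the grasp point (between the pads) lies 19 mm behind it (ctrl.grip_point_offset is the distance from the TCP to the grasp point, in m); x points along the fingers, y is the direction in which the jaws open and shut, and the axes are right-handed (so a half turn about x gives the same grasp; the last joint's range is limited). The gripper opens to 88 mm and grips with 3 to 60 N. Pads are 19 mm wide; open, the fingers measure 130 mm over their backs; the gripper's body (78 mm by 193 mm) begins 47 mm behind the grasp point.
Start: joints at [91.965, 20.546, 0.682, 0, -70.136, -16.507], TCP at [0.169, 0.653, 0.227] pointing down, gripper open.
Joint ranges: [-176.03, 176.03], [-82.01, 121.73], [-58.28, 71.71], [-173.87, 95.51], [-174.79, -0.11], [-173.66, 173.66]. Speed limits (degrees/s): [136.94, 136.94, 172.46, 180, 180, 180].

### API

Orientations are given as [roll, pitch, yaw] about the fixed x, y, z axes, in that order (R = Rz(yaw) Ry(pitch) Rx(roll)).
In Python, from plant import ctrl gives the robot as it stands.
- The arm moves only by the tool drive_tool, never from a script. Its argument "plan" is a list of rows, each a list of 3 entries, a list of its own where there are three numbers: the shift along the tool's x, y, z in m, then the turn, a rotation vector about the tool's x, y, z in degrees, then the opening, from 0 (shut) to 1 (fully open). In form: [[[dx, dy, dz], [wx, wy, wz], grip], ...]. A call has 1 to 20 rows; each row is the pose to reach, as a shift and turn from the pose measured when the call began, along the tool's axes at that moment; what a row does not reach only later rows make up. A row lasts 1/12 s, in which the tool goes at most 41.7 mm and 7.16 degrees, less where a joint would pass 70% of its speed; a pose out of reach is approached as far as the arm can. A call with a gripper value outside its range is refused whole. The fingers move at their own pace and stop on an object; the grip force is fixed at half the most. Time passes only in rows, so rows that repeat a pose let the fingers close. It gives the time, the measured TCP pose, the force and the opening at its end, in the units of the state.
- ctrl.get_obs(): the state, without advancing time (a new reading comes with each control period).
- ctrl.snapshot(name): name is "scene" or "side" or "wrist"; returns the picture (400x640x3 uint8, blue, green, red); there is no depth.
- ctrl.get_calibration(name): a dict with "fx", "fy", "cx", "cy" (pixels), "dist_coeffs" ([k1, k2, p1, p2, k3] as OpenCV has them; the pictures are not rectified), "R" (3x3) and "t" (3): a world point X has camera coordinates R X + t. Camera axes: x right, y down, z forward; pixel columns grow to the right and rows downward; lengths in m; the calibration is good to about 2 mm. A picture is of the moment at which its call begins: read the wrist's pose just before it. get_calibration takes no time and is no camera call; for the wrist camera it gives the pose at the moment of the call.
- ctrl.close_job(): hands the job in, once; it reports no verdict.
Trained networks look in the newest picture that a camera, given by its name, has taken for a name from the list of things; names that differ only in an ending like _2 or _b are one class to them, and where a whole thing is asked for, a point or a joint stands for the part that bears it (a point fixed in the world has none). Each returns a list of dicts, best first, with "confidence" (0 to 1); they miss things now and then, are a little off and sometimes report something else, mostly with a low value. They report only what shows in the picture. A call takes as long as a camera call.
- ctrl.cut_out(camera, name): "pixels" (400x640 bool, what is visible of it) and "pixel" ([column, row] in pixels, amid what is visible of it).
- ctrl.landmark_of(camera, name): "pixel" ([column, row] in pixels: a listed point, or the origin of a listed thing).
The state is a dict: "clock": time; "joint_pos": joint angles; "qvel": joint speeds; "tau": joint torques, N m; "tool_pos": TCP position; "orientation": TCP orientation; "force": force on the tool from outside, world axes, zero at the start; "moment": the same for the moment, N m; "opening": finger opening in m.
Only numpy, scipy, OpenCV 4.12 (cv2) and the standard library are available. Lean on these libraries where they do the work, as an engineer would, in place of code of your own. Each camera call takes 0.05 s, during which the arm holds its last target. There are 200 camera calls.

### The job

Check that both landing legs of the upside-down drone are retained: first the leg with the long skid, then the one with the short skid. Grip the skid and tug the leg straight out along its own leaning axis with about 12 N, so that the first steel band on its tube comes fully out of the socket and the second stays hidden, keep it there for about a second, then ease it all the way back home and let go. Do not bend a leg sideways or let it snap back, and leave the other things on the bench alone.

Things in the scene. Friction and masses are not known exactly. Their poses are not given: they have to be found in the camera images.
- drone: black and white quadcopter lying upside down, clamped in a fixed aluminium bench cradle; origin on the bench under its middle, z up. Its x-y outline is about 285 by 285 mm, its centre plates and clamp reach 125 mm high. The two landing legs rise from the middle of its +y and -y sides and lean outward.
- long_leg_skid (a point): long skid: grey bar, 150 mm, with a rubber pad (28 mm diameter, 20 mm long) on each end. Point: centre of the bar, 105 mm along the leg from the socket mouth when home. z: along the leg, up and outward; x: along the bar, level; y: across its thickness. Rectangular section, 12 mm thick (y), 30 mm along the leg (z): pinch it across the 12 mm, the hand leaning with the leg.
- long_leg_mouth (a point): centre of the open mouth of that leg's fixed aluminium socket (28 mm diameter, rim 36 mm, 45 mm long) on the drone's +y side, 82.5 mm from its middle, 138 mm above the bench; z along the socket axis, leaning outward 30 degrees from vertical. The leg gives sideways about this point (12 N m per rad).
- long_leg (a joint): draw of the long-skid leg out of its socket along its axis, m: 0 fully home, stop at 0.045. A spring pulls it in: 2 N at 0 plus 0.5 N per mm (12 N at 0.020). The 16 mm black tube has two steel bands, hidden in the socket at rest: the first is wholly out at 0.013, the second begins to show at 0.028.
- short_leg_skid (a point): short skid: plain grey bar, 95 mm, no pads. Point: centre of the bar, 105 mm along the leg from the socket mouth when home. z: along the leg, up and outward; x: along the bar, level; y: across its thickness. Rectangular section, 12 mm thick (y), 30 mm along the leg (z): pinch it across the 12 mm, the hand leaning with the leg.
- short_leg_mouth (a point): centre of the open mouth of that leg's fixed aluminium socket (28 mm diameter, rim 36 mm, 45 mm long) on the drone's -y side, 82.5 mm from its middle, 138 mm above the bench; z along the socket axis, leaning outward 30 degrees from vertical. The leg gives sideways about this point (12 N m per rad).
- short_leg (a joint): draw of the short-skid leg out of its socket along its axis, m: 0 fully home, stop at 0.045. A spring pulls it in: 2 N at 0 plus 0.5 N per mm (12 N at 0.020). The 16 mm black tube has two steel bands, hidden in the socket at rest: the first is wholly out at 0.013, the second begins to show at 0.028.
- driver: loose screwdriver lying on the bench; leave it alone
- battery: loose battery pack, 105 x 36 x 30 mm; leave it alone
- spare: loose spare motor, 29 mm diameter, 42 mm high; leave it alone

How it is judged:
By the outcome, as a careful person would: the job done as asked, in the order asked, and still so for the second after the job is handed in, with the robot touching nothing.
It also fails if it takes over 67 s, if anything falls off the work surface, if the arm or the gripper's body presses on something with over 40 N, if the wrist force passes 120 N, or if a joint passes its speed limit or range.

## Working session

There is one attempt and no reset: what is moved stays moved. The work goes in short steps, Python scripts to look and compute and a tool call to move; the robot and the scene stay as the last step left them, time stands still between calls to the robot, and variables do not carry over. Pictures are saved under pics/ and viewed, about 8 in all and at most 12, crops included, and the job is handed in when it is done.

Besides the shell and the picture viewer there is one more tool, called after ">>>" as name([rows], argument=value, ...), one row to a line, values as JSON. drive_tool: Moves the arm, as the interface text tells. Its arguments: {"type":"object","properties":{"plan":{"type":"array","items":{"type":"array"}}},"required":["plan"]}

```bash
ls; mkdir -p pics
cat > h.py <<'E'
import numpy as np, cv2
from scipy.spatial.transform import Rotation as Ro
from scipy.optimize import least_squares
from plant import ctrl
def P(c,X):
    return cv2.projectPoints(np.atleast_2d(np.array(X,float)),cv2.Rodrigues(np.array(c["R"]))[0],np.array(c["t"],float),np.array([[c["fx"],0,c["cx"]],[0,c["fy"],c["cy"]],[0,0,1.]]),np.array(c["dist_coeffs"],float))[0][:,0]
def ray(c,p):
    u=cv2.undistortPoints(np.array([[p]],float),np.array([[c["fx"],0,c["cx"]],[0,c["fy"],c["cy"]],[0,0,1.]]),np.array(c["dist_coeffs"],float))[0,0]
    R=np.array(c["R"]);return -R.T@np.array(c["t"]),R.T@np.array([u[0],u[1],1])
E
python3 - <<'E'
from h import *
print(ctrl.get_obs())
ims=[]
for n in ["scene","side","wrist"]:
    c=ctrl.get_calibration(n); im=ctrl.snapshot(n); cv2.imwrite(f"pics/{n}0.png",im)
    print(n,{k:np.round(v,3).tolist() for k,v in c.items()})
    for o in ["long_leg_skid","short_leg_skid","long_leg_mouth","short_leg_mouth","drone"]:
        print(o,[(np.round(d["pixel"]).tolist(),round(d["confidence"],2)) for d in ctrl.landmark_of(n,o)[:2]])
E
```

```text
pics
{'clock': 0.0, 'joint_pos': array([ 9.19672426e+01,  2.05907244e+01,  6.33729999e-01, -2.20142284e-02,
       -7.01360840e+01, -1.65063006e+01]), 'qvel': array([ 1.06495963e-02,  4.43872981e-02, -1.09753408e-01,  1.60376023e-01,
        9.18882787e-05, -5.29435536e-02]), 'tau': array([ 2.03467163e-03, -5.82731438e+01,  2.93045783e+01,  6.99692577e+00,
        6.83535865e-03, -1.56391293e-04]), 'tool_pos': array([0.16935049, 0.65289617, 0.22562443]), 'orientation': array([  93.97287499,   89.90464797, -100.57368005]), 'force': array([-0.81596397, -0.0573742 , -0.33354588]), 'moment': array([0.04702093, 0.00689378, 0.07668281]), 'opening': 0.0878719349503032}
scene {'fx': 362.938, 'fy': 362.938, 'cx': 323.3, 'cy': 196.501, 'dist_coeffs': [-0.002, 0.0, 0.0, 0.0, 0.0], 'R': [[-0.844, 0.535, -0.018], [0.292, 0.432, -0.853], [-0.449, -0.725, -0.521]], 't': [0.44, -0.014, 1.16]}
long_leg_skid [([364.0, 202.0], 0.76)]
short_leg_skid [([278.0, 160.0], 0.6)]
long_leg_mouth [([346.0, 232.0], 0.62)]
short_leg_mouth [([293.0, 202.0], 0.61)]
drone [([319.0, 257.0], 0.62)]
side {'fx': 478.769, 'fy': 478.769, 'cx': 319.955, 'cy': 202.501, 'dist_coeffs': [0.048, 0.0, 0.0, 0.0, 0.0], 'R': [[0.906, -0.423, -0.016], [-0.299, -0.611, -0.733], [0.3, 0.669, -0.68]], 't': [-0.468, 0.266, 1.117]}
long_leg_skid [([296.0, 144.0], 0.77)]
short_leg_skid [([306.0, 179.0], 0.18)]
long_leg_mouth [([308.0, 182.0], 0.66), ([346.0, 218.0], 0.2)]
short_leg_mouth [([347.0, 214.0], 0.81)]
drone [([326.0, 235.0], 0.71)]
wrist {'fx': 291.393, 'fy': 291.393, 'cx': 321.474, 'cy': 200.558, 'dist_coeffs': [-0.051, 0.0, 0.0, 0.0, 0.0], 'R': [[-0.251, -0.968, 0.0], [-0.93, 0.241, 0.277], [-0.268, 0.069, -0.961]], 't': [0.674, -0.034, 0.391]}
long_leg_skid []
short_leg_skid []
long_leg_mouth []
short_leg_mouth []
drone []
```

```bash
cat >> h.py <<'E'
a=np.radians(30)
LP={"drone":[0,0,0],"long_leg_mouth":[0,.0825,.138],"short_leg_mouth":[0,-.0825,.138],
"long_leg_skid":[0,.0825+.105*np.sin(a),.138+.105*np.cos(a)],"short_leg_skid":[0,-.0825-.105*np.sin(a),.138+.105*np.cos(a)]}
def W(p,X):
    return Ro.from_euler("z",p[2]).apply(np.atleast_2d(X))+[p[0],p[1],0]
def fit(obs,p0):
    # obs: list of (calib,name,pixel)
    return least_squares(lambda p:np.concatenate([(P(c,W(p,LP[n]))[0]-px) for c,n,px in obs]),p0,loss="soft_l1",f_scale=2)
E
python3 - <<'E'
from h import *
s=ctrl.get_calibration("scene");d=ctrl.get_calibration("side")
obs=[(s,"long_leg_skid",[364,202]),(s,"short_leg_skid",[278,160]),(s,"long_leg_mouth",[346,232]),(s,"short_leg_mouth",[293,202]),(s,"drone",[319,257]),
(d,"long_leg_skid",[296,144]),(d,"long_leg_mouth",[308,182]),(d,"short_leg_mouth",[347,214]),(d,"drone",[326,235])]
r=min((fit(obs,[.4,.4,y]) for y in (0,1.5,3,-1.5)),key=lambda r:r.cost)
print(r.x,np.degrees(r.x[2]),r.cost,r.fun.reshape(-1,2).round(1).tolist())
for n in LP: print(n,W(r.x,LP[n])[0].round(3),P(d,W(r.x,LP[n]))[0].round())
a=cv2.imread("pics/scene0.png");b=cv2.imread("pics/side0.png")
for im,c in((a,s),(b,d)):
    for n in LP: cv2.circle(im,tuple(int(v) for v in P(c,W(r.x,LP[n]))[0]),2,(0,0,255),-1)
cv2.imwrite("pics/v1.png",cv2.resize(np.vstack([a[60:360,140:520],b[60:360,140:520]]),(760,1200))[:600]); cv2.imwrite("pics/v2.png",cv2.resize(b[60:360,140:520],(760,600)))
E
```

```text
[0.54948348 0.02426841 0.20170738] 11.556981679969388 15.643781359155923 [[0.7, 0.0], [-0.5, -0.7], [-2.0, -3.1], [1.1, -1.9], [-0.0, 3.0], [-1.4, -1.7], [-0.3, -1.9], [0.4, 1.1], [1.1, -0.4]]
drone [0.549 0.024 0.   ] [327. 235.]
long_leg_mouth [0.533 0.105 0.138] [308. 180.]
short_leg_mouth [ 0.566 -0.057  0.138] [347. 215.]
long_leg_skid [0.522 0.157 0.229] [295. 142.]
short_leg_skid [ 0.577 -0.108  0.229] [363. 199.]
```

View pics/v1.png

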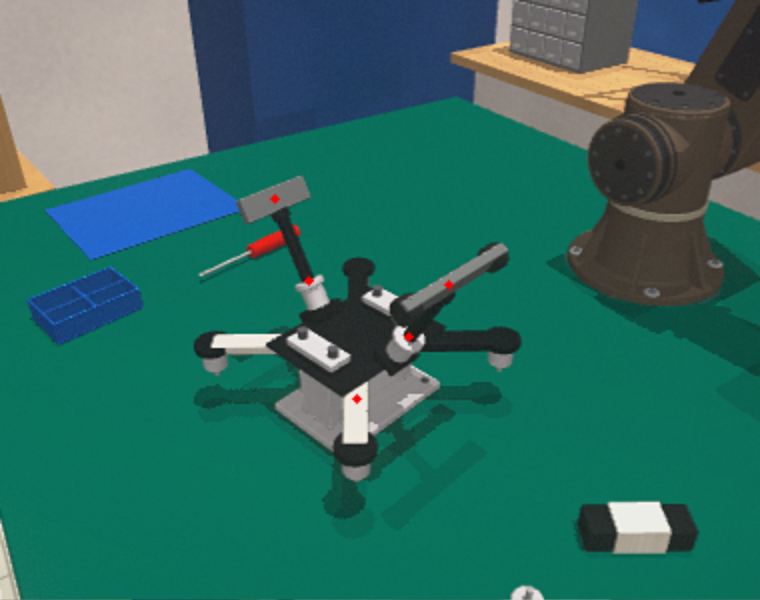

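View pics/v2.png

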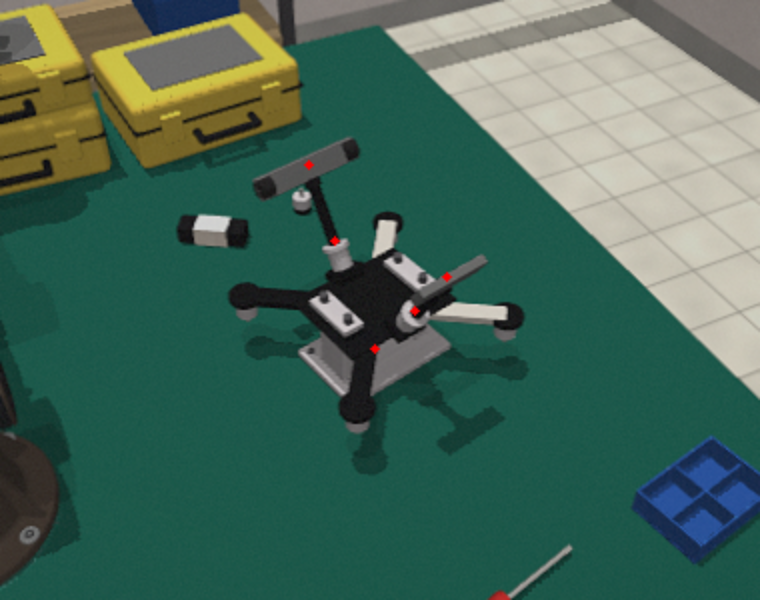

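The pictures show the drone with both red-dotted skid centres right on the bars (long skid scene px ~(364,202), short ~(278,160)); the pose fit is good to ~2 mm. Next I plan the pregrasp.

```bash
cat >> h.py <<'E'
def skid(p,s):
    # s=+1 long, -1 short: mouth, u
    Rz=Ro.from_euler("z",p[2]); m=W(p,[0,s*.0825,.138])[0]; u=Rz.apply([0,s*.5,np.cos(a)]); v=Rz.apply([0,np.cos(a),-s*.5])
    return m,u,v
def cur():
    o=ctrl.get_obs(); return np.array(o["tool_pos"]),Ro.from_euler("xyz",o["orientation"],degrees=True),o
def go(p,s,h,flip=1):
    # grasp point at 105mm + h along axis; print shift & rotvec
    m,u,v=skid(p,s); y=flip*v; x=-u; R=Ro.from_matrix(np.c_[x,y,np.cross(x,y)])
    t=m+u*(.105+h-ctrl.grip_point_offset); q,C,o=cur()
    return C.inv().apply(t-q).round(4),(C.inv()*R).as_rotvec(degrees=True).round(2),t.round(4)
E
python3 - <<'E'
from h import *
p=[.5495,.0243,.2017]
q,C,o=cur(); print(C.as_matrix().round(2), ctrl.grip_point_offset)
for f in(1,-1): print(*[go(p,s,.1,f) for s in (1,-1)],sep="\n")
s=ctrl.get_calibration("scene")
for n in ["battery","spare","driver"]:
    print(n,[(ray(s,d["pixel"])[0]-ray(s,d["pixel"])[1]*ray(s,d["pixel"])[0][2]/ray(s,d["pixel"])[1][2]).round(2) for d in [ctrl.landmark_of("scene",n)[:1] or [None]][0] if d])
E
```

```text
[[-0.   -0.25 -0.97]
 [ 0.   -0.97  0.25]
 [-1.   -0.    0.  ]] 0.0188
(array([-0.0727,  0.3558, -0.4485]), array([149.26,  40.  ,  -9.27]), array([0.5143, 0.1963, 0.2993]))
(array([-0.0727,  0.6712, -0.603 ]), array([149.26, -39.99,   9.27]), array([ 0.5847, -0.1477,  0.2993]))
(array([-0.0727,  0.3558, -0.4485]), array([-25.49,   6.83,  29.48]), array([0.5143, 0.1963, 0.2993]))
(array([-0.0727,  0.6712, -0.603 ]), array([-25.49,  -6.83, -29.47]), array([ 0.5847, -0.1477,  0.2993]))
battery [array([0.43, 0.33, 0.  ])]
spare [array([0.58, 0.35, 0.  ])]
driver [array([ 0.5 , -0.38,  0.  ])]
```

>>> drive_tool([
  [[-0.07,0.03,-0.03],[0,0,0],1],
  [[-0.073,0.06,-0.07],[0,0,0],1],
  [[-0.073,0.356,-0.4485],[-25.5,6.8,29.5],1],
  [[-0.073,0.356,-0.4485],[-25.5,6.8,29.5],1],
  [[-0.073,0.356,-0.4485],[-25.5,6.8,29.5],1],
  [[-0.073,0.356,-0.4485],[-25.5,6.8,29.5],1],
  [[-0.073,0.356,-0.4485],[-25.5,6.8,29.5],1],
  [[-0.073,0.356,-0.4485],[-25.5,6.8,29.5],1],
  [[-0.073,0.356,-0.4485],[-25.5,6.8,29.5],1],
  [[-0.073,0.356,-0.4485],[-25.5,6.8,29.5],1],
  [[-0.073,0.356,-0.4485],[-25.5,6.8,29.5],1],
  [[-0.073,0.356,-0.4485],[-25.5,6.8,29.5],1],
  [[-0.073,0.356,-0.4485],[-25.5,6.8,29.5],1],
  [[-0.073,0.356,-0.4485],[-25.5,6.8,29.5],1],
  [[-0.073,0.356,-0.4485],[-25.5,6.8,29.5],1],
  [[-0.073,0.356,-0.4485],[-25.5,6.8,29.5],1],
  [[-0.073,0.356,-0.4485],[-25.5,6.8,29.5],1],
  [[-0.073,0.356,-0.4485],[-25.5,6.8,29.5],1],
])

```text
clock: 2.55
tool_pos: [0.5141, 0.1965, 0.2996]
orientation: [90.0, 60.0, -78.5]
force: [0.5, 1.0, 0.2]
opening: 0.0874
```

```bash
cat >> h.py <<'E'
def look(n,names,f,p,s):
    q,C,o=cur(); c=ctrl.get_calibration(n); im=ctrl.snapshot(n); out=[]
    for x in names:
        L=ctrl.landmark_of(n,x)[:1]
        if L: out.append((c,x,L[0]["pixel"])); print(n,x,np.round(L[0]["pixel"],1),round(L[0]["confidence"],2),"pred",P(c,W(p,LP[x]))[0].round(1))
    m,u,v=skid(p,s); e=Ro.from_euler("z",p[2]).apply([1,0,0]); k=m+.105*u
    w=.075 if s>0 else .0475
    for X in [k+i*w*e+j*.015*u+l*.006*v for i in(-1,1) for j in(-1,1) for l in(-1,1)]+[k,m]:
        z=P(c,X)[0]; cv2.circle(im,tuple(int(t) for t in z),1,(0,0,255),-1)
    cv2.imwrite(f,im); return out
E
python3 - <<'E'
from h import *
p=[.5495,.0243,.2017]
ob=look("wrist",["long_leg_skid","long_leg_mouth","short_leg_skid","short_leg_mouth","drone"],"pics/w1.png",p,1)
if len(ob)>1:
    r=fit(ob,p);print(r.x,r.fun.round(1))
E
```

```text
wrist long_leg_skid [325.4 210.8] 0.86 pred [320.1 206.8]
wrist long_leg_mouth [326.9 184.3] 0.86 pred [320.4 180.9]
wrist short_leg_skid [498.4 180.9] 0.83 pred [495.8 176.4]
wrist short_leg_mouth [420.  170.3] 0.93 pred [416.5 169.2]
wrist drone [325. 162.] 0.82 pred [322.1 161.2]
[0.54645619 0.01680573 0.20216104] [ 1.3 -0.2 -1.7 -0.4 -0.3 -1.8 -0.6  1.4  0.4  1.5]
```

View pics/w1.png

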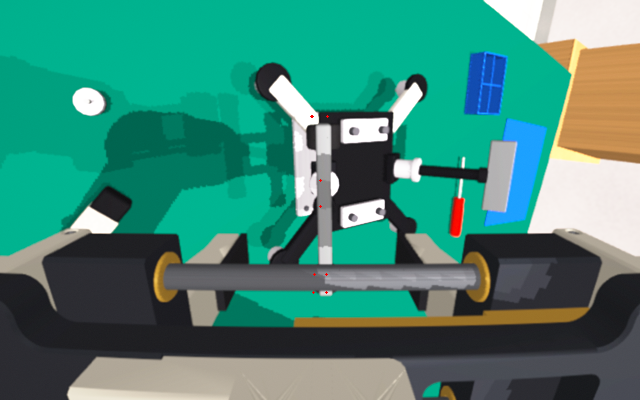

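The wrist view shows the long bar at about columns 317–331 (centre ~324), midway between the open fingers, 3–5 px right of prediction. I combine both measurements.

Run:
```python
from h import *
s=ctrl.get_calibration("scene");d=ctrl.get_calibration("side");w=ctrl.get_calibration("wrist")
A=[(s,"long_leg_skid",[364,202]),(s,"short_leg_skid",[278,160]),(s,"long_leg_mouth",[346,232]),(s,"short_leg_mouth",[293,202]),(s,"drone",[319,257]),
(d,"long_leg_skid",[296,144]),(d,"long_leg_mouth",[308,182]),(d,"short_leg_mouth",[347,214]),(d,"drone",[326,235])]
B=[(w,"long_leg_skid",[325.4,210.8]),(w,"long_leg_mouth",[326.9,184.3]),(w,"short_leg_skid",[498.4,180.9]),(w,"short_leg_mouth",[420,170.3]),(w,"drone",[325,162])]
r=fit(A+B,[.55,.02,.2]);print(r.x,r.fun.round(1))
p=r.x; print(skid(p,1)); print(*go(p,1,.006,-1)); print(P(w,W(p,LP["long_leg_skid"])))
```

```text
[0.54685502 0.01872259 0.20431429] [ 0.1 -1.7 -0.6 -1.7 -2.4 -4.8  0.9 -3.2 -0.3  1.3 -1.7 -0.2 -0.4 -0.3
  0.6  2.8  1.1  1.2  0.1 -0.5 -2.6 -0.7 -0.8 -2.2 -1.2  1.  -0.3  1.2]
(array([0.53011612, 0.09950662, 0.138     ]), array([-0.10144788,  0.48960017,  0.8660254 ]), array([-0.17571288,  0.84801237, -0.5       ]))
[0.097  0.0047 0.0038] [-0.05  0.08 -0.02] [0.5208 0.1446 0.2178]
[[325.46935664 210.28277358]]
```

>>> drive_tool([
  [[0.03,0.0047,0.0038],[0,0,0],1],
  [[0.055,0.0047,0.0038],[0,0,0],1],
  [[0.075,0.0047,0.0038],[0,0,0],0.8],
  [[0.09,0.0047,0.0038],[0,0,0],0.6],
  [[0.097,0.0047,0.0038],[0,0,0],0.4],
  [[0.097,0.0047,0.0038],[0,0,0],0.3],
  [[0.097,0.0047,0.0038],[0,0,0],0.3],
  [[0.097,0.0047,0.0038],[0,0,0],0.3],
  [[0.097,0.0047,0.0038],[0,0,0],0.3],
])

```text
clock: 3.6
tool_pos: [0.5212, 0.1456, 0.2187]
orientation: [90.1, 60.0, -78.3]
force: [-0.5, 0.4, 0.2]
opening: 0.0463
```

Run:
```python
from h import *
p=[.5469,.0187,.2043]
q,C,o=cur(); print(o["opening"],C.inv().apply(o["force"]).round(2),go(p,1,.006,-1))
for n in["wrist","side","scene"]:
  look(n,["long_leg_skid"],f"pics/{n}2.png",p,1)
a=cv2.imread("pics/wrist2.png")[80:380,160:480];b=cv2.imread("pics/side2.png");c=cv2.imread("pics/scene2.png")
cv2.imwrite("pics/v3.png",np.hstack([cv2.resize(a,(400,400)),cv2.resize(b[70:190,240:360],(400,400),interpolation=2)]))
```

```text
0.04634246455884701 [-0.47 -0.32  0.41] (array([0.0012, 0.0003, 0.0006]), array([-0.05, -0.02,  0.03]), array([0.5208, 0.1446, 0.2178]))
wrist long_leg_skid [316.6 262.4] 0.74 pred [320. 258.]
side long_leg_skid [293.1 143.6] 0.89 pred [294.4 143.8]
```

View pics/v3.png

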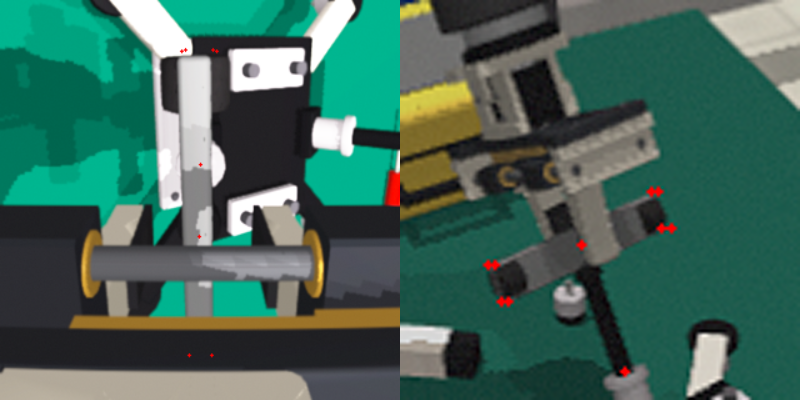

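The bar runs between the fingers, about 1 mm left of centre (crop columns 180–212). I close with a small correction.

>>> drive_tool([
  [[0.001,-0.001,0],[0,0,0],0.2],
  [[0.001,-0.001,0],[0,0,0],0.1],
  [[0.001,-0.001,0],[0,0,0],0.05],
  [[0.001,-0.001,0],[0,0,0],0],
  [[0.001,-0.001,0],[0,0,0],0],
  [[0.001,-0.001,0],[0,0,0],0],
  [[0.001,-0.001,0],[0,0,0],0],
  [[0.001,-0.001,0],[0,0,0],0],
  [[0.001,-0.001,0],[0,0,0],0],
  [[0.001,-0.001,0],[0,0,0],0],
])

```text
clock: 4.73
tool_pos: [0.5215, 0.1464, 0.2176]
orientation: [90.2, 60.1, -78.1]
force: [-1.9, 3.8, 5.8]
opening: 0.0121
```

```bash
cat > st.py <<'E'
from h import *
import sys
p=[.5469,.0187,.2043]; s=int(sys.argv[1])
q,C,o=cur(); m,u,v=skid(p,s); g=q-C.apply([1,0,0])*0+u*ctrl.grip_point_offset-m-.105*u
print(o["clock"],o["opening"],"F tool",C.inv().apply(o["force"]).round(2),"M",C.inv().apply(o["moment"]).round(3),"Fu",round(float(u@o["force"]),2),"along",round(float(g@u)*1e3,2),"v",round(float(g@v)*1e3,2),"go0",go(p,s,.006,-1)[:2])
E
python3 st.py 1
```

```text
4.7333 0.012093572451803182 F tool [-7.1  -0.64  1.03] M [-0.143 -0.331 -2.193] Fu 7.1 along 6.58 v 1.5 go0 (array([0.0006, 0.0015, 0.001 ]), array([-0.03, -0.09,  0.06]))
```

>>> drive_tool([
  [[-0.001,0,0],[0,0,0],0],
  [[-0.001,0,0],[0,0,0],0],
  [[-0.001,0,0],[0,0,0],0],
])

```text
clock: 4.98
tool_pos: [0.5213, 0.1467, 0.2181]
orientation: [90.1, 60.1, -78.2]
force: [1.1, -0.6, -3.6]
opening: 0.012
```

```bash
python3 st.py 1
```

```text
4.9833 0.011998194980219928 F tool [ 3.49 -1.07 -0.98] M [-0.155  0.469 -1.955] Fu -3.49 along 7.23 v 1.55 go0 (array([0.0012, 0.0016, 0.0009]), array([-0.02, -0.07,  0.05]))
```

>>> drive_tool([
  [[-0.0015,-0.0005,0],[0,0,0],0],
  [[-0.003,-0.0005,0],[0,0,0],0],
  [[-0.005,-0.0005,0],[0,0,0],0],
  [[-0.007,-0.0005,0],[0,0,0],0],
  [[-0.009,-0.0005,0],[0,0,0],0],
  [[-0.0105,-0.0005,0],[0,0,0],0],
  [[-0.012,-0.0005,0],[0,0,0],0],
  [[-0.012,-0.0005,0],[0,0,0],0],
])

```text
clock: 5.65
tool_pos: [0.5197, 0.1527, 0.2281]
orientation: [90.1, 60.0, -78.3]
force: [3.8, -4.4, -6.5]
opening: 0.0118
```

```bash
python3 st.py 1
```

```text
5.65 0.011793421019065378 F tool [ 8.19  1.15 -2.8 ] M [-0.206  1.39  -1.053] Fu -8.19 along 18.96 v 1.9 go0 (array([0.013 , 0.0019, 0.0006]), array([-0.02, -0.02,  0.03]))
```

>>> drive_tool([
  [[-0.002,0,-0.0005],[0,0,0],0],
  [[-0.004,0.0005,-0.001],[0,0,0],0],
  [[-0.006,0.0005,-0.0015],[0,0,0],0],
  [[-0.0075,0.0005,-0.0015],[0,0,0],0],
  [[-0.0075,0.0005,-0.0015],[0,0,0],0],
  [[-0.0075,0.0005,-0.0015],[0,0,0],0],
])

```text
clock: 6.15
tool_pos: [0.5198, 0.1558, 0.2342]
orientation: [89.9, 60.0, -78.5]
force: [1.0, -4.7, -11.2]
opening: 0.0117
```

```bash
python3 st.py 1
python3 - <<'E'
from h import *
a=[ctrl.snapshot(n) for n in("side","scene")]
cv2.imwrite("pics/v4.png",np.hstack([cv2.resize(a[0][90:210,240:360],(400,400),interpolation=2),cv2.resize(a[1][160:280,300:420],(400,400),interpolation=2)]))
E
```

```text
6.15 0.011740313668250265 F tool [12.11 -1.41 -0.06] M [-0.184 -0.248 -2.487] Fu -12.11 along 25.72 v 1.51 go0 (array([0.0197, 0.0015, 0.0013]), array([-0.01,  0.09,  0.02]))
```

View pics/v4.png

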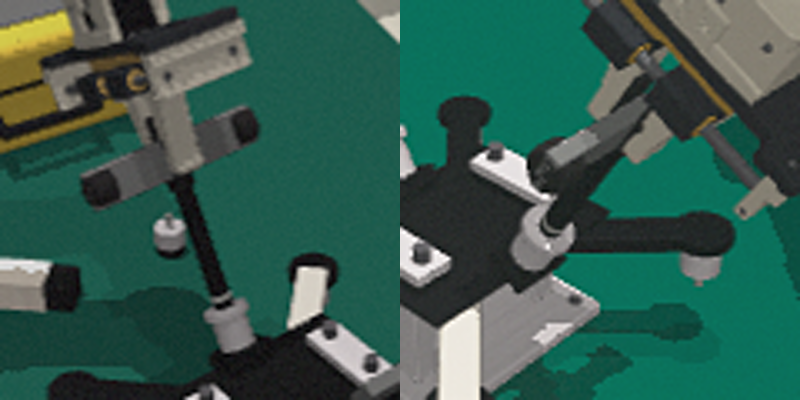

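The band is visible just above the socket mouth (left crop ~(220,300), black tube above it), with 12.1 N. Holding.

>>> drive_tool([
  [[0,0,0],[0,0,0],0],
  [[0,0,0],[0,0,0],0],
  [[0,0,0],[0,0,0],0],
  [[0,0,0],[0,0,0],0],
  [[0,0,0],[0,0,0],0],
  [[0,0,0],[0,0,0],0],
  [[0,0,0],[0,0,0],0],
  [[0,0,0],[0,0,0],0],
  [[0,0,0],[0,0,0],0],
  [[0,0,0],[0,0,0],0],
])

```text
clock: 7.08
tool_pos: [0.5198, 0.1558, 0.2342]
orientation: [89.9, 60.0, -78.5]
force: [-0.5, -4.7, -11.5]
opening: 0.0117
```

```bash
python3 st.py 1
```

```text
7.0833 0.011681530852070203 F tool [12.18 -1.87  1.4 ] M [-0.213 -0.274 -2.546] Fu -12.17 along 25.73 v 1.47 go0 (array([0.0197, 0.0015, 0.0013]), array([-0.01,  0.08,  0.02]))
```

>>> drive_tool([
  [[0.001,0,0],[0,0,0],0],
  [[0.0025,0,0],[0,0,0],0],
  [[0.004,0,0],[0,0,0],0],
  [[0.0055,0,0],[0,0,0],0],
  [[0.007,0,0],[0,0,0],0],
  [[0.0085,0,0],[0,0,0],0],
  [[0.01,0,0.0005],[0,0,0],0],
  [[0.0115,0,0.0005],[0,0,0],0],
  [[0.013,0,0.0005],[0,0,0],0],
  [[0.0145,0,0.0005],[0,0,0],0],
  [[0.016,0,0.0005],[0,0,0],0],
  [[0.0175,0,0.0005],[0,0,0],0],
  [[0.0185,0,0.0005],[0,0,0],0],
  [[0.019,0,0.0005],[0,0,0],0],
  [[0.0195,0,0.0005],[0,0,0],0],
  [[0.02,0,0.0005],[0,0,0],0],
  [[0.02,0,0.0005],[0,0,0],0],
])

```text
clock: 8.5
tool_pos: [0.5218, 0.1465, 0.2177]
orientation: [90.0, 60.0, -78.3]
force: [-3.5, 3.2, 2.0]
opening: 0.012
```

```bash
python3 st.py 1
```

```text
8.5 0.011995284471194478 F tool [-3.72 -2.34  2.78] M [-0.186 -0.998 -2.383] Fu 3.72 along 6.67 v 1.49 go0 (array([0.0007, 0.0015, 0.0013]), array([-0.02, -0.01,  0.04]))
```

>>> drive_tool([
  [[0,-0.0005,0.001],[0,0,0],0],
  [[0,-0.001,0.001],[0,0,0],0],
  [[0,-0.001,0.001],[0,0,0],0.2],
  [[0,-0.001,0.001],[0,0,0],0.4],
  [[0,-0.001,0.001],[0,0,0],0.6],
  [[0,-0.001,0.001],[0,0,0],0.6],
  [[0,-0.001,0.001],[0,0,0],0.6],
  [[0,-0.001,0.001],[0,0,0],0.6],
  [[0,-0.001,0.001],[0,0,0],0.6],
  [[-0.02,-0.001,0.001],[0,0,0],0.6],
  [[-0.05,-0.001,0.001],[0,0,0],0.8],
  [[-0.08,-0.001,0.001],[0,0,0],1],
  [[-0.12,-0.001,0.001],[0,0,0],1],
  [[-0.12,-0.001,0.001],[0,0,0],1],
  [[-0.12,-0.001,0.001],[0,0,0],1],
])

```text
clock: 9.75
tool_pos: [0.5089, 0.2074, 0.3226]
orientation: [90.4, 60.2, -77.9]
force: [-0.0, -0.0, -0.9]
opening: 0.0804
```

```bash
python3 st.py 1
python3 - <<'E'
from h import *
p=[.5469,.0187,.2043]
print(ctrl.get_obs()["joint_pos"].round(1))
print(go(p,-1,.15,-1))
print(go(p,-1,.1,-1))
for n in("side","scene"): look(n,["long_leg_skid","short_leg_skid","long_leg_mouth"],f"pics/{n}5.png",p,1)
a=[cv2.imread(f"pics/{n}5.png") for n in("side","scene")]
cv2.imwrite("pics/v5.png",np.hstack([cv2.resize(a[0][90:210,240:360],(400,400),interpolation=2),cv2.resize(a[1][160:280,300:420],(400,400),interpolation=2)]))
E
```

```text
9.75 0.08036221767967687 F tool [ 0.76 -0.4   0.04] M [-0.011 -0.034 -1.686] Fu -0.76 along 128.68 v 2.94 go0 (array([0.1227, 0.0033, 0.0015]), array([-0.04, -0.19,  0.19]))
[ 56.9  13.  -12.   20.7 -87.2  39.7]
(array([0.1781, 0.351 , 0.0014]), array([  0.06,  -0.19, -59.81]), array([ 0.5876, -0.1777,  0.3426]))
(array([0.2032, 0.3078, 0.0015]), array([  0.06,  -0.19, -59.81]), array([ 0.5825, -0.1532,  0.2993]))
side long_leg_skid [297.4 144.8] 0.7 pred [294.4 143.8]
side long_leg_mouth [306.6 180. ] 0.73 pred [307.6 181.7]
scene long_leg_skid [366.3 199.4] 0.57 pred [364.1 200.3]
scene short_leg_skid [275.3 159.8] 0.95 pred [277.4 158.3]
scene long_leg_mouth [453.1 324.6] 0.74 pred [343.6 227.2]
```

View pics/v5.png

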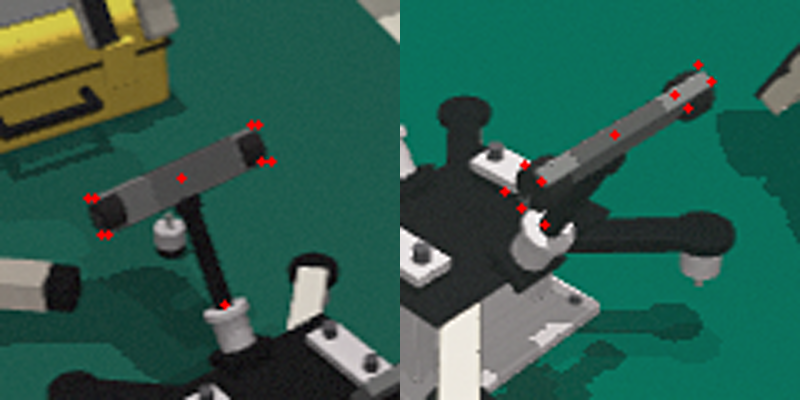

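Long leg is back home: no band visible, skid back within a pixel or two of prediction. The Mz offset of −1.7 N·m is also there in free air, so it is a sensor bias from the tilt. On to the short leg, over the top.

>>> drive_tool([
  [[-0.035,0.02,0],[0,0,0],1],
  [[-0.04,0.06,0],[0,0,-6],1],
  [[-0.04,0.1,0],[0,0,-12],1],
  [[-0.03,0.14,0],[0,0,-18],1],
  [[-0.015,0.18,0],[0,0,-24],1],
  [[0,0.22,0],[0,0,-30],1],
  [[0.03,0.25,0],[0,0,-36],1],
  [[0.06,0.28,0],[0,0,-42],1],
  [[0.09,0.31,0],[0,0,-48],1],
  [[0.12,0.33,0],[0,0,-54],1],
  [[0.15,0.34,0],[0,0,-59.8],1],
  [[0.178,0.351,0.0014],[0,0,-59.8],1],
  [[0.203,0.308,0.0015],[0,0,-59.8],1],
  [[0.203,0.308,0.0015],[0,0,-59.8],1],
  [[0.203,0.308,0.0015],[0,0,-59.8],1],
  [[0.203,0.308,0.0015],[0,0,-59.8],1],
  [[0.203,0.308,0.0015],[0,0,-59.8],1],
])

```text
clock: 11.57
tool_pos: [0.5823, -0.1556, 0.3017]
orientation: [-90.4, 60.4, 101.4]
force: [0.1, 0.6, 0.7]
opening: 0.0881
```

```bash
python3 st.py -1
python3 - <<'E'
from h import *
p=[.5469,.0187,.2043]
ob=look("wrist",["long_leg_skid","long_leg_mouth","short_leg_skid","short_leg_mouth","drone"],"pics/w6.png",p,-1)
s=ctrl.get_calibration("scene");d=ctrl.get_calibration("side");
A=[(s,"long_leg_skid",[364,202]),(s,"short_leg_skid",[276.5,160]),(s,"long_leg_mouth",[346,232]),(s,"short_leg_mouth",[293,202]),(d,"short_leg_mouth",[347,214]),(d,"drone",[326,235])]
for o in(ob,ob+A):
    r=fit(o,p);print(r.x,r.fun.round(1)); print(go(r.x,-1,.006,-1))
E
```

```text
11.5667 0.0880903624210409 F tool [-0.27 -0.86 -0.19] M [0.011 0.034 1.662] Fu 0.26 along 103.22 v -0.75 go0 (array([ 0.0972, -0.0014, -0.0005]), array([ 0.13, -0.13, -0.36]))
wrist long_leg_skid [144.8 178. ] 0.89 pred [144.9 175.8]
wrist long_leg_mouth [223.9 169.4] 0.71 pred [224.  168.8]
wrist short_leg_skid [317.1 206.3] 0.57 pred [319.3 205.1]
wrist short_leg_mouth [317.9 181.4] 0.6 pred [319.3 180.2]
wrist drone [322.4 160.6] 0.71 pred [318.  161.1]
[0.54505611 0.01965575 0.20808862] [-0.2 -0.8 -0.4  0.6  0.9 -0.2  0.5 -0.3 -5.1  1.4]
(array([ 0.0962, -0.0028, -0.0001]), array([-0.16, -0.17, -0.25]), array([ 0.5716, -0.1062,  0.2178]))
[0.54571124 0.0202328  0.20777941] [-0.4 -1.4 -0.6  0.   0.5 -1.   0.2 -0.9 -5.3  0.9  1.2 -1.6  1.5 -1.6
 -1.4 -4.7  1.5 -3.  -0.   2.5  0.5  1. ]
(array([ 0.0964, -0.0032, -0.0008]), array([-0.14, -0.16, -0.25]), array([ 0.5722, -0.1056,  0.2178]))
```

View pics/w6.png

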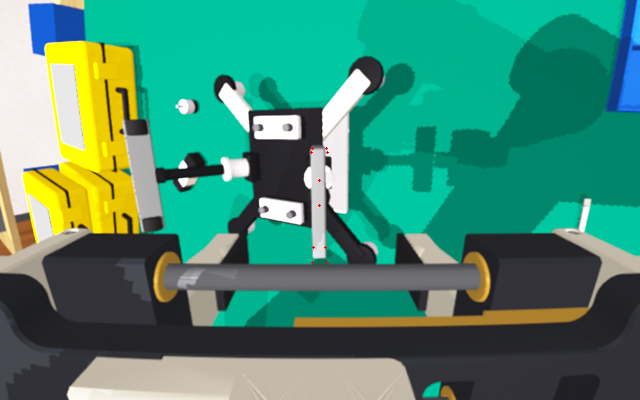

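The short bar sits at columns 311–325, centred ~318 between the fingers and matching prediction. Approaching.

>>> drive_tool([
  [[0.03,-0.0023,0],[0,0,-0.3],1],
  [[0.055,-0.0023,0],[0,0,-0.3],0.8],
  [[0.075,-0.0023,0],[0,0,-0.3],0.6],
  [[0.09,-0.0023,0],[0,0,-0.3],0.4],
  [[0.0968,-0.0023,0],[0,0,-0.3],0.4],
  [[0.0968,-0.0023,0],[0,0,-0.3],0.4],
  [[0.0968,-0.0023,0],[0,0,-0.3],0.4],
  [[0.0968,-0.0023,0],[0,0,-0.3],0.4],
])

```text
clock: 12.53
tool_pos: [0.5722, -0.107, 0.2182]
orientation: [-90.3, 60.0, 101.4]
force: [0.9, -0.6, 0.6]
opening: 0.0463
```

```bash
sed -i 's/^p=.*; s=/p=[.5457,.0200,.2070]; s=/' st.py; python3 st.py -1
python3 - <<'E'
from h import *
p=[.5457,.0200,.2070]
look("wrist",["short_leg_skid","short_leg_mouth"],"pics/w7.png",p,-1)
look("scene",["short_leg_skid","short_leg_mouth"],"pics/s7.png",p,-1)
a=cv2.imread("pics/w7.png")[80:380,160:480];b=cv2.imread("pics/s7.png")
cv2.imwrite("pics/v7.png",np.hstack([cv2.resize(a,(400,400)),cv2.resize(b[110:230,230:350],(400,400),interpolation=2)]))
E
```

```text
12.5333 0.04633773991043243 F tool [-0.9   0.37 -0.76] M [ 0.056 -0.066  1.673] Fu 0.91 along 6.85 v -0.8 go0 (array([ 0.0009, -0.0008, -0.0002]), array([-0.06, -0.21, -0.02]))
wrist short_leg_skid [322. 255.] 0.9 pred [319.  256.2]
scene short_leg_skid [275.9 159.9] 0.69 pred [277.9 158.4]
scene short_leg_mouth [289.9 201.9] 0.76 pred [294.5 198.9]
```

View pics/v7.png

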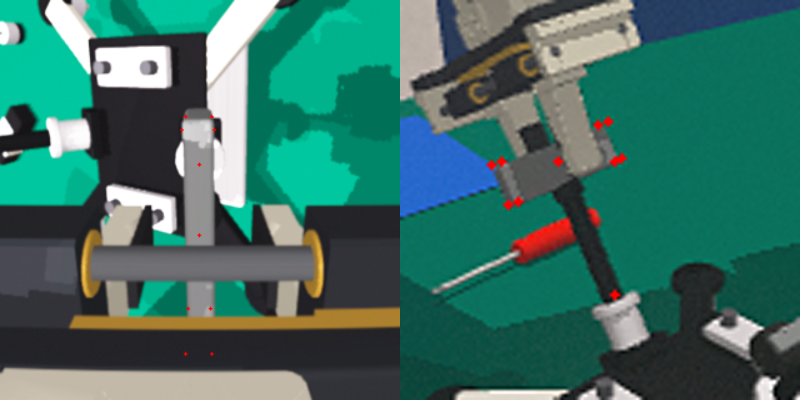

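Bar centred between the fingers (crop columns 184–216, fingers symmetric about 200), tube in line. Closing.

>>> drive_tool([
  [[0,0,0],[0,0,0],0.2],
  [[0,0,0],[0,0,0],0.1],
  [[0,0,0],[0,0,0],0.05],
  [[0,0,0],[0,0,0],0],
  [[0,0,0],[0,0,0],0],
  [[0,0,0],[0,0,0],0],
  [[0,0,0],[0,0,0],0],
  [[0,0,0],[0,0,0],0],
  [[0,0,0],[0,0,0],0],
  [[0,0,0],[0,0,0],0],
])

```text
clock: 13.67
tool_pos: [0.5717, -0.1064, 0.2176]
orientation: [-90.2, 60.0, 101.5]
force: [-1.0, 2.0, 3.2]
opening: 0.0121
```

```bash
python3 st.py -1
```

```text
13.6667 0.012075945844999677 F tool [-1.71 -3.44  0.61] M [-0.213 -0.038  0.034] Fu 1.71 along 6.02 v -0.52 go0 (array([ 0.    , -0.0005, -0.0005]), array([-0.09, -0.18,  0.05]))
```

>>> drive_tool([
  [[0,-0.001,0],[0,0,0],0],
  [[0,-0.0025,0],[0,0,0],0],
  [[-0.0015,-0.0025,0],[0,0,0],0],
  [[-0.003,-0.0025,0],[0,0,0],0],
  [[-0.005,-0.0025,0],[0,0,0],0],
  [[-0.007,-0.0025,0],[0,0,0],0],
  [[-0.009,-0.0025,0],[0,0,0],0],
  [[-0.011,-0.0025,0],[0,0,0],0],
  [[-0.011,-0.0025,0],[0,0,0],0],
])

```text
clock: 14.42
tool_pos: [0.5723, -0.1099, 0.2282]
orientation: [-90.2, 59.9, 101.5]
force: [0.7, -1.5, -10.1]
opening: 0.0121
```

```bash
python3 st.py -1
```

```text
14.4167 0.01209193225307353 F tool [ 7.91  6.49 -0.35] M [-0.134  0.045  4.66 ] Fu -7.92 along 16.96 v 1.69 go0 (array([ 0.011 ,  0.0017, -0.0007]), array([-0.11, -0.16,  0.05]))
```

>>> drive_tool([
  [[0,0.0007,0],[0,0,0],0],
  [[-0.002,0.0014,0],[0,0,0],0],
  [[-0.004,0.0014,0],[0,0,0],0],
  [[-0.006,0.0014,0],[0,0,0],0],
  [[-0.008,0.0014,0],[0,0,0],0],
  [[-0.008,0.0014,0],[0,0,0],0],
  [[-0.008,0.0014,0],[0,0,0],0],
])

```text
clock: 15.0
tool_pos: [0.5732, -0.1145, 0.2343]
orientation: [-90.1, 59.9, 101.6]
force: [0.2, 3.7, -11.9]
opening: 0.0115
```

```bash
python3 st.py -1
python3 - <<'E'
from h import *
a=[ctrl.snapshot(n) for n in("side","scene")]
cv2.imwrite("pics/v8.png",np.hstack([cv2.resize(a[0][150:270,290:410],(400,400),interpolation=2),cv2.resize(a[1][110:230,230:350],(400,400),interpolation=2)]))
E
```

```text
15.0 0.011483039830462248 F tool [12.11  2.91 -0.91] M [-0.131  0.491  2.873] Fu -12.11 along 24.6 v 0.66 go0 (array([ 0.0186,  0.0007, -0.0007]), array([-0.11, -0.14,  0.1 ]))
```

View pics/v8.png

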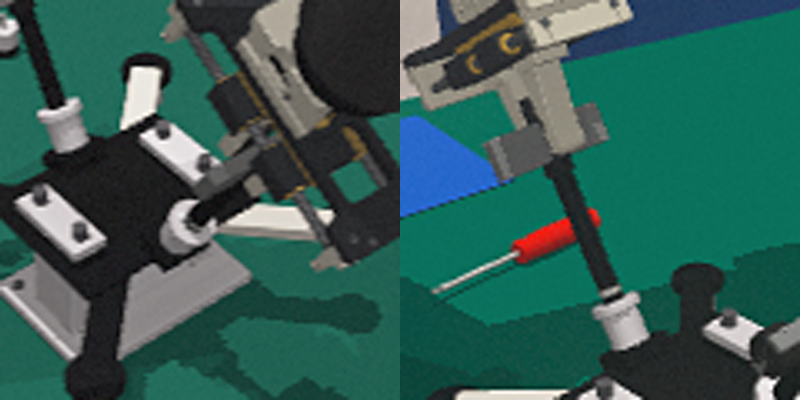

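The first band shows just above the mouth (right crop ~(610,290)), second hidden, 12.1 N. Holding ~1 s with a slight sideways relief.

>>> drive_tool([
  [[0,0.0004,0],[0,0,0],0],
  [[0,0.0004,0],[0,0,0],0],
  [[0,0.0004,0],[0,0,0],0],
  [[0,0.0004,0],[0,0,0],0],
  [[0,0.0004,0],[0,0,0],0],
  [[0,0.0004,0],[0,0,0],0],
  [[0,0.0004,0],[0,0,0],0],
  [[0,0.0004,0],[0,0,0],0],
  [[0,0.0004,0],[0,0,0],0],
  [[0,0.0004,0],[0,0,0],0],
])

```text
clock: 15.93
tool_pos: [0.5733, -0.1147, 0.2341]
orientation: [-90.1, 59.9, 101.6]
force: [-0.3, 5.0, -10.8]
opening: 0.0117
```

```bash
python3 st.py -1
```

```text
15.9333 0.011736999610268372 F tool [11.83  1.17 -0.73] M [-0.129  0.569  2.287] Fu -11.83 along 24.5 v 0.39 go0 (array([ 0.0185,  0.0004, -0.0007]), array([-0.11, -0.14,  0.11]))
```

>>> drive_tool([
  [[0.001,0,0],[0,0,0],0],
  [[0.0025,0,0],[0,0,0],0],
  [[0.004,0,0],[0,0,0],0],
  [[0.0055,0,0],[0,0,0],0],
  [[0.007,0,0],[0,0,0],0],
  [[0.0085,0,0],[0,0,0],0],
  [[0.01,0,0],[0,0,0],0],
  [[0.0115,0,0],[0,0,0],0],
  [[0.013,0,0],[0,0,0],0],
  [[0.0145,0,0],[0,0,0],0],
  [[0.016,0,0],[0,0,0],0],
  [[0.017,0,0],[0,0,0],0],
  [[0.018,0,0],[0,0,0],0],
  [[0.0185,0,0],[0,0,0],0],
  [[0.019,0,0],[0,0,0],0],
  [[0.0193,0,0],[0,0,0],0],
  [[0.0193,0,0],[0,0,0],0],
])

```text
clock: 17.35
tool_pos: [0.5715, -0.1057, 0.218]
orientation: [-90.2, 59.9, 101.5]
force: [-0.6, -1.1, 2.1]
opening: 0.012
```

```bash
python3 st.py -1
```

```text
17.35 0.011953438782052102 F tool [-2.31 -0.24  0.83] M [-0.135 -0.352  1.792] Fu 2.31 along 6.02 v 0.35 go0 (array([ 0.    ,  0.0004, -0.0006]), array([-0.08, -0.18,  0.06]))
```

Home (along 6.02 as before, +2.3 N against the stop, sideways ~0). Releasing and backing off.

>>> drive_tool([
  [[0,0,0],[0,0,0],0],
  [[0,0,0],[0,0,0],0.2],
  [[0,0,0],[0,0,0],0.4],
  [[0,0,0],[0,0,0],0.6],
  [[0,0,0],[0,0,0],0.6],
  [[0,0,0],[0,0,0],0.6],
  [[0,0,0],[0,0,0],0.6],
  [[0,0,0],[0,0,0],0.6],
  [[-0.02,0,0],[0,0,0],0.6],
  [[-0.05,0,0],[0,0,0],0.8],
  [[-0.08,0,0],[0,0,0],1],
  [[-0.12,0,0],[0,0,0],1],
  [[-0.12,0,0],[0,0,0],1],
  [[-0.12,0,0],[0,0,0],1],
])

```text
clock: 18.52
tool_pos: [0.5843, -0.1659, 0.3239]
orientation: [-90.6, 60.1, 101.1]
force: [-0.6, 0.2, -0.6]
opening: 0.0803
```

```bash
python3 st.py -1
python3 - <<'E'
from h import *
p=[.5457,.0200,.2070]
for n in("side","scene"): look(n,["long_leg_skid","short_leg_skid"],f"pics/{n}9.png",p,-1)
a=[cv2.imread(f"pics/{n}9.png") for n in("side","scene")]
cv2.imwrite("pics/v9.png",np.hstack([cv2.resize(a[0][110:270,260:420],(400,400),interpolation=2),cv2.resize(a[1][120:280,230:390],(400,400),interpolation=2)]))
E
```

```text
18.5167 0.08031887274982617 F tool [0.7  0.08 0.59] M [ 0.011 -0.021  1.741] Fu -0.7 along 128.53 v -0.05 go0 (array([ 0.1225, -0.0002,  0.0004]), array([-0.04, -0.39, -0.07]))
side long_leg_skid [294.3 147.6] 0.95 pred [293.6 143.7]
side short_leg_skid [363.4 199.6] 0.76 pred [363.  200.4]
scene short_leg_skid [279.  160.8] 0.78 pred [277.9 158.4]
```

View pics/v9.png

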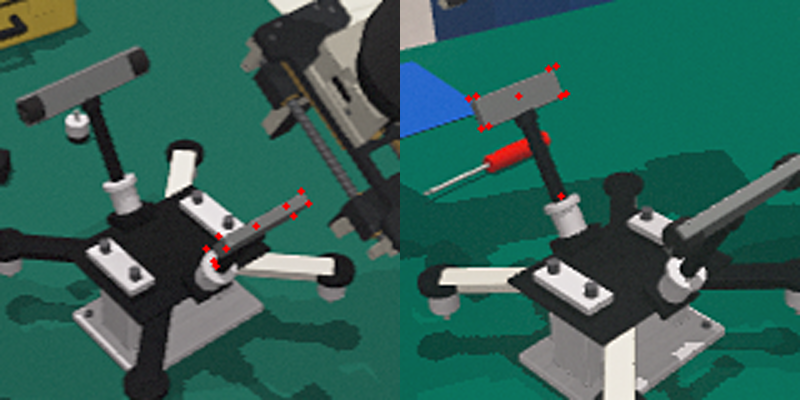

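Both legs are home with no bands showing, and the gripper is clear (short skid scene px (279,161), long skid side px (294,148)). Handing in.

```bash
python3 -c "
from plant import ctrl
print(ctrl.close_job())"
```

```text
the job is handed in; nothing more can be done
None
```

Both landing legs are retained. I tugged the long-skid leg first, then the short-skid leg, and handed the job in at about 18.6 s of the 67 s allowed.

| Leg | Pull along its axis | Draw, from wrist position | Hold | Bands seen during the hold |
|---|---|---|---|---|
| Long skid | 12.1–12.2 N | about 19–20 mm | about 1.1 s | first out, second hidden |
| Short skid | 11.8–12.1 N | about 19 mm | about 1.1 s | first out, second hidden |

- **Return and release:** I eased each leg back at about 18 mm/s until it pressed lightly on its stop (3.7 N long, 2.3 N short) before letting go. The last pictures show both legs home with no bands showing. The gripper was about 120 mm clear, with the force near zero.
- **Sideways load:** the short leg saw about 6.5 N sideways partway through its pull, because I over-corrected by roughly 1.5 mm. I corrected that before the hold, and it was about 1 N by the end of the hold. The long leg stayed below about 3.7 N.
- **Disagreements:** the scene/side cameras and the wrist camera differed by up to 7 mm on the drone's position, so I fitted them together. The wrist moment showed about 1.7 N·m even in free air, which I treated as a sensor offset from the tilted hand. One network report of the long-leg mouth was plainly wrong and I ignored it.
- **Other things on the bench:** I did not go near the screwdriver, battery or spare motor. I did not measure their positions again at the end.

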